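# Uncover the plate warmer and switch it on

## Task

Uncover the low steel plate warmer: with the fingertips, lightly push its hinged metal cover leaf up by the overhanging front edge and over the spine until it lies flat on the other side. Only then push the toggle switch on the small steel control box all the way over to its other side, which turns the warmer on. Do not pinch or press hard on the leaf or the switch, and leave everything else on the counter where it stands.

Things in the scene. Friction and masses are not known exactly. Their poses are not given: they have to be found in the camera images.
- warmer: Plate warmer, a brushed steel box fixed to the counter; body 150 mm (its x) by 140 mm (its y), deck 62.5 mm above the counter, on four short feet. Origin on the counter under the middle of the spine; z up; its x axis points horizontally from the covered front half (on -x, towards the robot) to the open cork-faced rear half (+x), its y axis along the spine. It stands at any yaw to about 0.35 rad. Its front wall is 75 mm from the spine in -x.
- spine (a point): Middle of the spine, the hinge line of the cover leaf: it runs along the warmer's y axis, 65 mm above the counter, fixed. Its axes are those of the warmer.
- cover (a joint): Hinge angle of the cover leaf (rad): 0 = lying flat on the front half, pi/2 = upright, 3.14 = lying flat on the rear half (mechanical stops at both ends). Free-running damped hinge: the leaf sinks slowly (under 1 rad/s) by its own weight to whichever side it leans; about 0.2 Nm holds it up, up to 0.2 Nm more per rad/s to move it.
- cover_edge (a point): Middle of the free edge of the cover leaf. The leaf is a plain aluminium plate 150 mm (along the spine) by 110 mm (spine to free edge) by 5 mm thick, 0.2 to 0.34 kg; the point is at mid-thickness, 110 mm from the spine. Lying on the front half, it overhangs the warmer's front wall by 35 mm, with its underside 62.5 mm above the counter and nothing below it. At joint 0 this point's axes are those of the warmer; they turn with the leaf.
- control_box: Control box, brushed steel, fixed to the counter to the left or the right of the warmer; 100 mm (its x) by 90 mm (its y) by 60 mm high. Origin in the middle of its underside, z up, x pointing roughly away from the robot. The toggle stands in the middle of the top; a small amber lamp lies in one corner of the top.
- switch (a joint): Angle of the toggle (rad): 0 = leaning towards the box's -x (off), 1.0 = leaning towards its +x (on, end stop). It swings about the box's y direction and stays where it is left; a light push of 1 to 3 N near its tip moves it.
- switch_tip (a point): Centre of the steel ball (26 mm across) at the end of the toggle, at 50 mm from the toggle's pivot on a 10 mm round stem. The pivot lies over the middle of the box, 82 mm above the counter, on a block 70 mm (x) by 50 mm (y) whose rounded top is 95 mm above the counter. At 0 the ball is 24 mm to the box's -x of the pivot and 126 mm above the counter, at 1.0 it is 24 mm to +x at the same height.
- jar: Bystander: squat glass jar with latch, 92 mm across, 93 mm high; stands on the side of the warmer where the control box is not. Origin in the middle of its underside.
- bowl: Bystander: olive ceramic pinch bowl, 90 mm across, 40 mm high. Origin in the middle of its underside.
- cellar: Bystander: round walnut salt cellar with swivel lid, 86 mm across, 59 mm high. Origin in the middle of its underside.
- tongs: Bystander: closed stainless locking tongs lying beyond the warmer, 275 mm long along its x, 18 mm high. Origin at the middle, on the counter.
- oil: Bystander: green glass oil bottle, 60 mm across, 190 mm high, at the far side. Origin in the middle of its underside.
- mill: Bystander: wooden pepper mill, 56 mm across, 147 mm high, at the far side. Origin in the middle of its underside.
Mind the look-alikes: they are no part of the job. Leave any blue, green or yellow look-alike of the control_box alone.

How it is judged:
By the outcome, as a careful person would: the job done as asked, in the order asked, and still so for the second after the job is handed in, with the robot touching nothing.
It also fails if it takes over 61 s, if anything falls off the work surface, if the arm or the gripper's body presses on something with over 40 N, if the wrist force passes 120 N, or if a joint passes its speed limit or range.

## Robot

A 7-joint arm with a two-finger parallel gripper is mounted at the origin on the work surface. World frame = base frame: x ahead of the robot, y to its left, z up, the work surface at z = 0. Lengths are in m, angles in rad, forces in N, time in s.
With the tool pointing down it reaches from about 0.425 to 0.95 m from the base axis. Payload 4.7 kg.
Tool frame: the origin (TCP) lies between the finger pads; the fingertips stand 11 mm ahead of it and the grasp point (between the pads) lies 8 mm behind it (arm.tip_extent is the distance from the TCP to the fingertips, in m); x points along the fingers, y is the direction in which the jaws open and shut, and the axes are right-handed (so a half turn about x gives the same grasp; the last joint's range is limited). The gripper opens to 85 mm and grips with 20 to 120 N. Pads are 22 mm wide; open, the fingers measure 114 mm over their backs; the gripper's body (76 mm by 85 mm) begins 54 mm behind the grasp point. The pads swing forward as they close: fully open they stand 13 mm farther back than shut.
Start: joints at [-1.141, 0.469, -0.049, 1.532, 0.024, 1.141, -0.082], TCP at [0.299, 0.605, 0.242] pointing down, gripper open.
Joint ranges: [-2.59, 2.59], [-0.33, 1.99], [-1.39, 1.29], [0.1, 2.45], [-1.04, 4.18], [0.21, 1.99], [-2.66, 2.66]. Speed limits (rad/s): [2.57, 2.57, 3.14, 3.14, 3.14, 3.14, 3.14].

## Interface

Orientations are given as [roll, pitch, yaw] about the fixed x, y, z axes, in that order (R = Rz(yaw) Ry(pitch) Rx(roll)).
In Python, from plant import arm, read_camera, camera_model gives the robot as it stands.
- The arm moves only by the shell command python3 -m crank 'ROWS' [FORCE]. ROWS is JSON, one flat list of numbers, 5 for each row, row after row: the shift along the world's x, y, z in m, then the turn about the world's z in degrees, then the opening, from 0 (shut) to 1 (fully open). A call has 1 to 5 rows; each row is the pose to reach, as a shift and turn from the pose measured when the call began; what a row does not reach only later rows make up. A row lasts 1/8 s, in which the tool goes at most 62.5 mm and 10.7 degrees, less where a joint would pass 70% of its speed; a pose out of reach is approached as far as the arm can. A call with a gripper value outside its range is refused whole. The fingers move at their own pace and stop on an object; FORCE is the grip in N (left out, the last holds). Time passes only in rows, so rows that repeat a pose let the fingers close. It gives the time, the measured TCP pose, the force and the opening at its end, in the units of the state.
- arm.sense(): the state, without advancing time (a new reading comes with each control period).
- read_camera(name): name is "side" or "top" or "wrist"; returns the picture (420x560x3 uint8, red, green, blue); there is no depth.
- camera_model(name): a dict with "fx", "fy", "cx", "cy" (pixels), "xyz" and "rotation" of the camera in the world. Camera axes: x right, y down, z forward; pixel columns grow to the right and rows downward; lengths in m; the calibration is good to about 2 mm. A picture is of the moment at which its call begins: read the wrist's pose just before it. camera_model takes no time and is no camera call; for the wrist camera it gives the pose at the moment of the call.
- arm.hand_in(): hands the job in, once; it reports no verdict.
The state is a dict: "t": time; "qpos": joint angles; "qvel": joint speeds; "tau": joint torques, N m; "eef_pos": TCP position; "ee_rot": TCP orientation; "wrist_force": force on the tool from outside, world axes, zero at the start; "ft_torque": the same for the moment, N m; "width": finger opening in m.
Only numpy, scipy, OpenCV 4.12 (cv2) and the standard library are available. Lean on these libraries where they do the work, as an engineer would, in place of code of your own. Each camera call takes 0.05 s, during which the arm holds its last target.

## Working session

There is one attempt and no reset: what is moved stays moved. The work goes in short steps, Python scripts to look and compute and a shell command to move; the robot and the scene stay as the last step left them, time stands still between calls to the robot, and variables do not carry over. Pictures are saved under pics/ and viewed, and the job is handed in when it is done.

```bash
mkdir -p pics; ls
python3 - <<'E'
from plant import arm, read_camera, camera_model
import cv2
for n in ["side","top","wrist"]:
    m=camera_model(n); print(n,m)
    cv2.imwrite(f"pics/{n}0.png",cv2.cvtColor(read_camera(n),cv2.COLOR_RGB2BGR))
s=arm.sense(); print(s, arm.tip_extent)
E
```

```text
pics
side {'fx': 399.1096124754433, 'fy': 399.1096124754433, 'cx': 277.02862760991, 'cy': 210.8080533156189, 'xyz': array([0.4440046 , 0.97237766, 0.85513367]), 'rotation': array([-2.28349543,  0.0066526 , -3.01873582])}
top {'fx': 391.05468754559604, 'fy': 391.05468754559604, 'cx': 282.30550650068926, 'cy': 215.71915915448818, 'xyz': array([0.41472538, 0.08930735, 1.29164989]), 'rotation': array([-3.03640641, -0.01868352, -1.55751429])}
wrist {'fx': 317.64903168875526, 'fy': 317.64903168875526, 'cx': 276.4897854781041, 'cy': 207.9995902866496, 'xyz': array([0.23646491, 0.63573457, 0.37317434]), 'rotation': array([2.86515285e+00, 1.66555361e-03, 1.11250510e+00])}
{'t': 0.15, 'qpos': array([-1.14088333,  0.4692657 , -0.04860147,  1.5333737 ,  0.02407825,
        1.14096032, -0.08230614]), 'qvel': array([-0.00076974, -0.00253685,  0.00014701, -0.0037912 , -0.00209169,
       -0.00105378, -0.00112944]), 'tau': array([ 4.76383229e-04, -5.10765731e+01, -4.67153010e-02, -2.37979460e+01,
        1.07397055e-02,  5.36680338e-03, -7.27442426e-06]), 'eef_pos': array([0.29874379, 0.60484829, 0.24151547]), 'ee_rot': array([-1.55805958,  1.56937331, -2.01685738]), 'wrist_force': array([-0.49086984,  0.25620623,  0.20275706]), 'ft_torque': array([-0.00125316, -0.01729625,  0.01802459]), 'width': 0.08524299607434736} 0.011
```

View pics/side0.png

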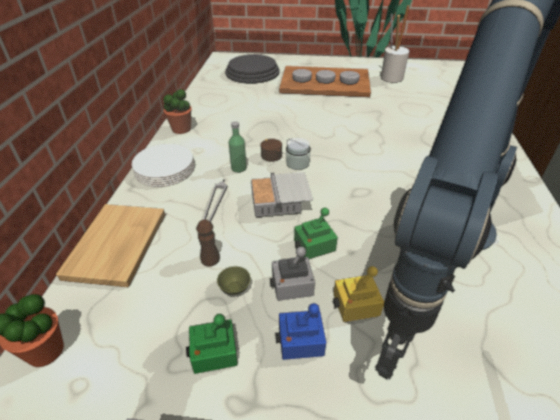

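View pics/top0.png

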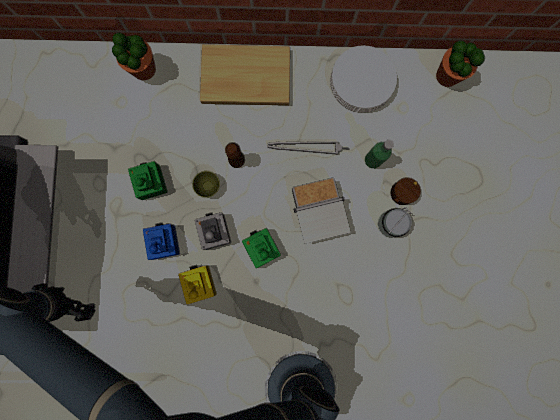

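View pics/wrist0.png

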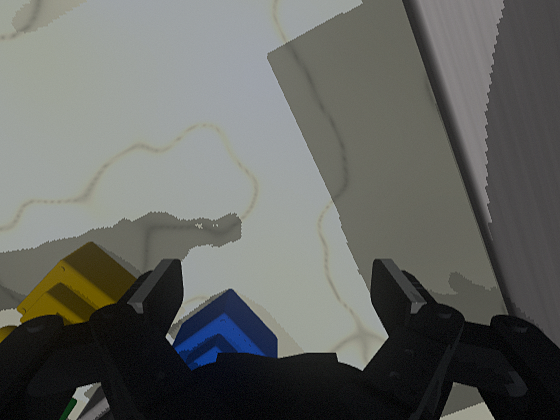

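Run:
```python
import cv2
a=cv2.imread("pics/top0.png"); b=cv2.imread("pics/side0.png")
cv2.imwrite("pics/topc.png",cv2.resize(a[160:290,180:370],None,fx=4,fy=4,interpolation=cv2.INTER_CUBIC))
cv2.imwrite("pics/sidec.png",cv2.resize(b[165:305,220:360],None,fx=4,fy=4,interpolation=cv2.INTER_CUBIC))
```

```text
(no output)
```

View pics/topc.png

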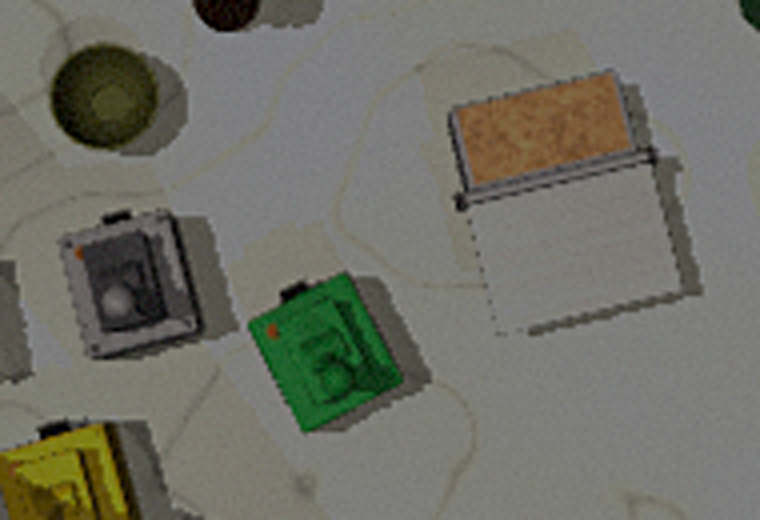

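View pics/sidec.png

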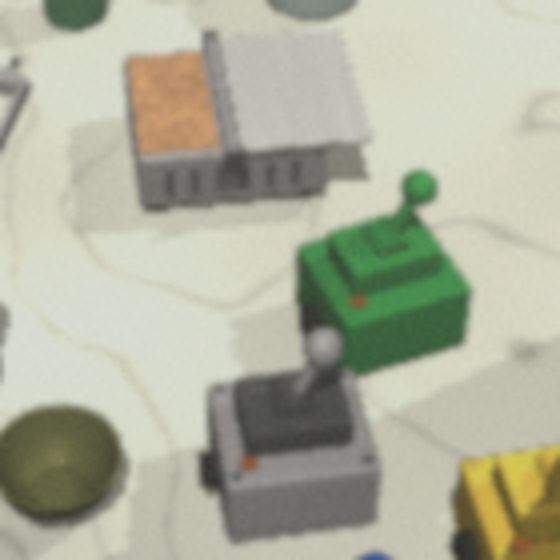

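```bash
cat > h.py <<'E'
import numpy as np
from scipy.spatial.transform import Rotation as R
from plant import camera_model
def ray(n,u,v,z,m=None):
    m=m or camera_model(n); r=R.from_euler('xyz',m['rotation']).as_matrix()
    d=r@np.array([(u-m['cx'])/m['fx'],(v-m['cy'])/m['fy'],1]); p=m['xyz']
    return p+d*(z-p[2])/d[2]
def proj(n,p,m=None):
    m=m or camera_model(n); r=R.from_euler('xyz',m['rotation']).as_matrix()
    c=r.T@(np.array(p)-m['xyz']); return c[0]/c[2]*m['fx']+m['cx'],c[1]/c[2]*m['fy']+m['cy']
E
python3 - <<'E'
from h import *
np.set_printoptions(precision=4,suppress=True)
T=lambda u,v,z:ray('top',180+(u+.5)/4-.5,160+(v+.5)/4-.5,z)
S=lambda u,v,z:ray('side',220+(u+.5)/4-.5,165+(v+.5)/4-.5,z)
for k,a in dict(sp1=(461,202,.068),sp2=(653,155,.068),lf1=(500,333,.0675),lf2=(700,293,.0675),r1=(450,110,.0625),r2=(614,70,.0625),ball=(118,302,.126),b1=(65,240,.06),b2=(168,210,.06),b3=(202,330,.06),b4=(95,355,.06),g1=(250,325,.06),g2=(347,272,.06),g3=(402,380,.06),gball=(330,375,.126)).items(): print('T',k,T(*a))
for k,a in dict(sp1=(235,155,.065),sp2=(208,35,.068),lf1=(368,137,.0675),lf2=(340,35,.0675),r1=(137,160,.0625),r2=(125,57,.0625),ball=(323,348,.126),b1=(228,488,.06),b2=(210,390,.06),b3=(378,462,.06),gball=(420,187,.126)).items(): print('S',k,S(*a))
for n,a in dict(jar=(396,222,.05),bowl=(206,184,.03),cellar=(406,191,.05),mill=(235,153,.1),oil=(378,153,.1),tong1=(268,147,.01),tong2=(348,149,.01),yel=(197,282,.06),blue=(160,241,.06)).items(): print(n,ray('top',*a))
print(camera_model('wrist')['xyz'])
E
```

```text
T sp1 [0.5626 0.0288 0.068 ]
T sp2 [ 0.6025 -0.1232  0.068 ]
T lf1 [ 0.4599 -0.0028  0.0675]
T lf2 [ 0.4935 -0.16    0.0675]
T r1 [0.6369 0.038  0.0625]
T r2 [ 0.6716 -0.093   0.0625]
T ball [0.4768 0.2859 0.126 ]
T b1 [0.5285 0.3402 0.06  ]
T b2 [0.5536 0.26   0.06  ]
T b3 [0.4593 0.2306 0.06  ]
T b4 [0.4386 0.3136 0.06  ]
T g1 [0.4637 0.1932 0.06  ]
T g2 [0.5065 0.1178 0.06  ]
T g3 [0.4224 0.0732 0.06  ]
T gball [0.4249 0.1275 0.126 ]
S sp1 [0.5614 0.0302 0.065 ]
S sp2 [ 0.6027 -0.1211  0.068 ]
S lf1 [ 0.4605 -0.0005  0.0675]
S lf2 [ 0.4919 -0.1344  0.0675]
S r1 [0.6364 0.042  0.0625]
S r2 [ 0.6687 -0.0895  0.0625]
S ball [0.4752 0.2836 0.126 ]
S b1 [0.5275 0.3475 0.06  ]
S b2 [0.5494 0.268  0.06  ]
S b3 [0.4356 0.3158 0.06  ]
S gball [0.4202 0.1228 0.126 ]
jar [ 0.5315 -0.2969  0.05  ]
bowl [0.6484 0.3177 0.03  ]
cellar [ 0.6326 -0.3312  0.05  ]
mill [0.7347 0.2185 0.1   ]
oil [ 0.7429 -0.2284  0.1   ]
tong1 [0.7815 0.1183 0.01  ]
tong2 [ 0.7796 -0.1511  0.01  ]
yel [0.3345 0.3297 0.06  ]
blue [0.4597 0.4495 0.06  ]
[0.2365 0.6358 0.3733]
```

Top-view candidates for the control box are grey (212,230), green (262,247), green (147,180), blue (160,241) and yellow (197,284). Only the grey one at (212,230) is brushed steel, and the enlarged crop confirms a steel box with an amber lamp in one corner. It is to the left of the warmer, with the jar on the right, as described.

The warmer is at (0.582, -0.046) with yaw 0.257. The ball is near (0.475, 0.284). I'm shutting the gripper and moving across.

```bash
python3 -m crank '[0.024,-0.06,0,8,0, 0.048,-0.12,0,16,0, 0.072,-0.18,0,24,0, 0.096,-0.24,0,32,0, 0.12,-0.295,0,41.5,0]' 20
```

```text
t: 0.78
eef_pos: [0.4163, 0.3143, 0.2414]
ee_rot: [-1.497, 1.569, -1.228]
wrist_force: [0.8, -1.1, 0.1]
width: -0.0001
```

```bash
python3 -m crank '[0.015,-0.06,0,0,0, 0.022,-0.12,0,0,0, 0.03,-0.18,0,0,0, 0.03,-0.24,0,0,0, 0.025,-0.295,0,0,0]' && python3 -m crank '[0,-0.05,0,0,0, -0.01,-0.1,0,0,0, -0.01,-0.105,0,0,0,-0.01,-0.105,0,0,0]'
python3 - <<'E'
from h import *
from plant import *
import cv2
s=arm.sense();r=R.from_euler('xyz',s['ee_rot']).as_matrix()
print(s['eef_pos'],r,s['t'],camera_model('wrist')['xyz'])
cv2.imwrite("pics/w1.png",cv2.cvtColor(read_camera('wrist'),cv2.COLOR_RGB2BGR))
E
```

```text
t: 1.4
eef_pos: [0.4412, 0.017, 0.2415]
ee_rot: [-1.305, 1.569, -1.038]
wrist_force: [1.2, -0.2, 0.2]
width: 0.0003
t: 1.9
eef_pos: [0.4312, -0.0877, 0.2414]
ee_rot: [-1.204, 1.569, -0.937]
wrist_force: [1.1, 0.6, -0.0]
width: -0.0002
[ 0.43117197 -0.08766235  0.24139054] [[ 9.26803996e-04 -2.63865629e-01  9.64559003e-01]
 [-1.26043981e-03  9.64558343e-01  2.63866660e-01]
 [-9.99998776e-01 -1.46032124e-03  5.61369783e-04]] 1.9 [ 0.36399956 -0.10570034  0.37317401]
```

View pics/w1.png

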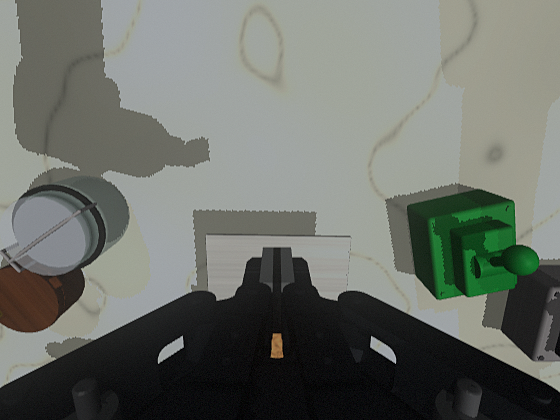

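Run:
```python
from h import *
for p in [(207,236),(351,236)]: print(ray('wrist',*p,.0675))
print(proj('wrist',[0.4312,-0.0877,0.23]))
```

```text
[ 0.49588548 -0.14302136  0.0675    ]
[ 0.45651618 -0.0006073   0.0675    ]
(np.float64(274.55683553142154), np.float64(263.54451523032094))
```

```bash
python3 -m crank '[0,0,-0.05,0,0, 0,0,-0.1,0,0, 0,0,-0.15,0,0, 0,0,-0.185,0,0, 0,0,-0.185,0,0]'
python3 - <<'E'
from h import *
from plant import *
import cv2
cv2.imwrite("pics/s2.png",cv2.cvtColor(cv2.resize(read_camera('side')[130:270,200:400],None,fx=4,fy=4),cv2.COLOR_RGB2BGR))
E
```

```text
t: 2.58
eef_pos: [0.4298, -0.085, 0.0544]
ee_rot: [2.902, 1.566, -3.11]
wrist_force: [0.7, -1.0, 0.5]
width: -0.0002
```

View pics/s2.png

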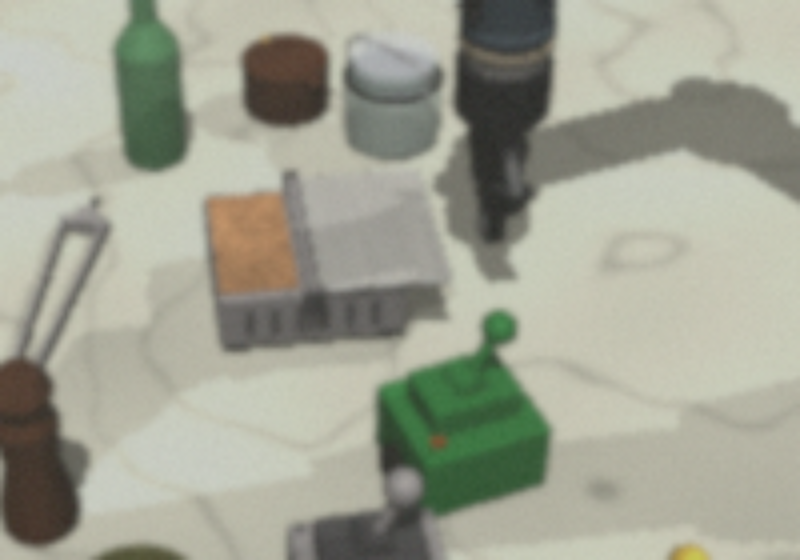

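```bash
python3 -m crank '[0.015,0.004,0,0,0, 0.029,0.008,0,0,0, 0.029,0.008,0,0,0]'; python3 -m crank '[0.002,0.0005,0,0,0, 0.004,0.001,0,0,0, 0.0055,0.0015,0,0,0]';python3 -m crank '[0.002,0.0005,0,0,0, 0.003,0.001,0,0,0]'
```

```text
t: 3.0
eef_pos: [0.4628, -0.0769, 0.057]
ee_rot: [-0.53, 1.568, -0.257]
wrist_force: [-0.4, -0.3, -0.5]
width: 0.0004
t: 3.38
eef_pos: [0.4655, -0.0762, 0.0566]
ee_rot: [3.089, 1.567, -2.922]
wrist_force: [-7.5, -3.2, 5.4]
width: 0.0
t: 3.62
eef_pos: [0.4655, -0.0762, 0.0562]
ee_rot: [2.988, 1.561, -3.025]
wrist_force: [-7.9, -2.5, 7.1]
width: 0.0
```

```bash
python3 -m crank '[0.004,0.001,0.006,0,0, 0.005,0.001,0.012,0,0, 0.006,0.0015,0.018,0,0, 0.007,0.002,0.025,0,0]'
```

```text
t: 4.12
eef_pos: [0.4676, -0.0755, 0.0798]
ee_rot: [2.965, 1.551, -3.049]
wrist_force: [-7.8, -4.3, -0.4]
width: 0.0001
```

```bash
cat > snap.py <<'E'
import sys,cv2
from plant import *
cv2.imwrite(f"pics/{sys.argv[1]}.png",cv2.cvtColor(cv2.resize(read_camera('side')[130:270,200:400],None,fx=4,fy=4),cv2.COLOR_RGB2BGR))
print(arm.sense()['wrist_force'],arm.sense()['eef_pos'])
E
python3 snap.py s3
```

```text
[-10.86014461  -3.69236616   2.20391653] [ 0.46780478 -0.07549788  0.0805428 ]
```

View pics/s3.png

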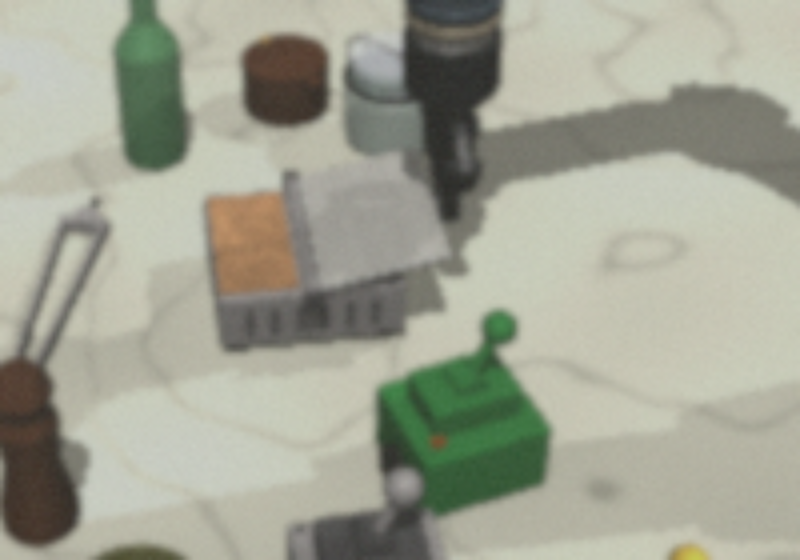

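```bash
python3 -m crank '[0.004,0.001,0.0075,0,0, 0.006,0.0017,0.0145,0,0, 0.0086,0.0023,0.021,0,0, 0.012,0.003,0.0275,0,0,0.015,0.004,0.0335,0,0]';python3 snap.py s4
```

```text
t: 4.8
eef_pos: [0.4799, -0.0723, 0.1136]
ee_rot: [2.958, 1.545, -3.057]
wrist_force: [-7.9, -2.7, 2.8]
width: 0.0001
[-8.47028371 -2.78904539  4.95423536] [ 0.48052133 -0.07223734  0.11439812]
```

View pics/s4.png

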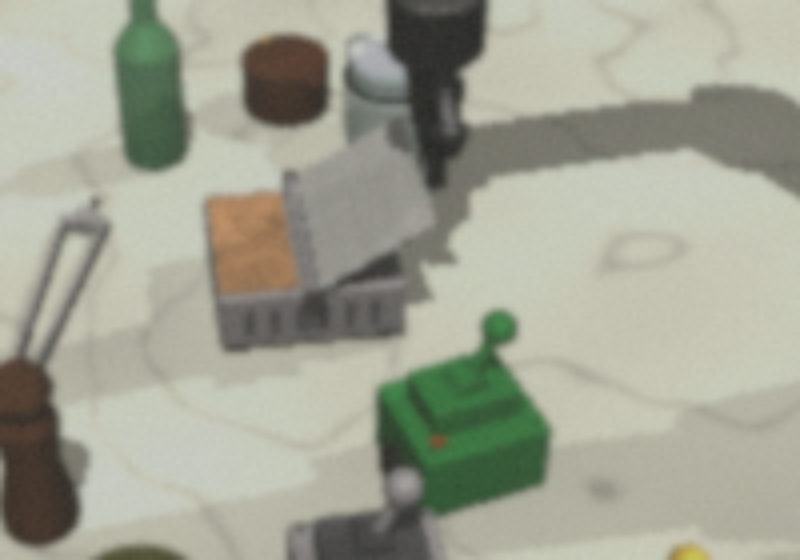

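```bash
python3 -m crank '[0.0055,0.0015,0.009,0,0, 0.011,0.003,0.016,0,0, 0.0165,0.0045,0.0225,0,0, 0.023,0.0063,0.0285,0,0,0.03,0.008,0.034,0,0]';python3 snap.py s5
```

```text
t: 5.48
eef_pos: [0.5109, -0.0643, 0.1493]
ee_rot: [2.963, 1.546, -3.052]
wrist_force: [-4.7, -0.9, 2.8]
width: 0.0002
[-0.02759794 -0.52399654  2.56971364] [ 0.51278415 -0.06388678  0.15007975]
```

View pics/s5.png

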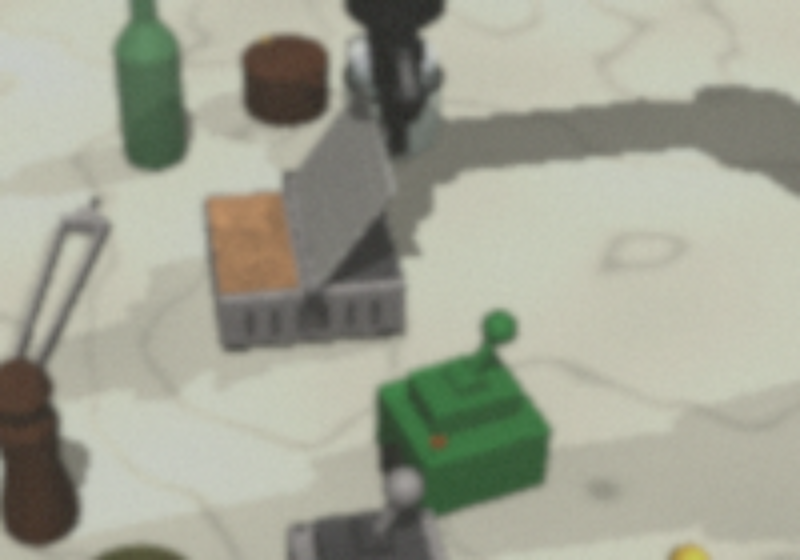

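```bash
python3 -m crank '[0.0104,0.0028,0.006,0,0, 0.0205,0.0056,0.0105,0,0, 0.031,0.0085,0.014,0,0, 0.0415,0.0113,0.016,0,0,0.0526,0.0144,0.017,0,0]';python3 snap.py s6
```

```text
t: 6.15
eef_pos: [0.5665, -0.0491, 0.1671]
ee_rot: [2.967, 1.55, -3.047]
wrist_force: [-2.7, -1.4, 1.0]
width: -0.0003
[ 1.60437132 -1.50700977  0.36764545] [ 0.56817776 -0.04833998  0.1672758 ]
```

View pics/s6.png

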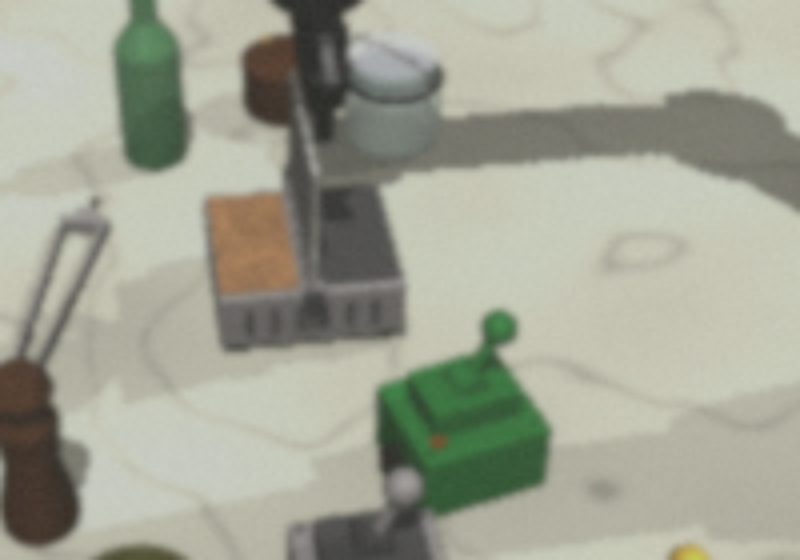

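```bash
python3 -m crank '[0.01,0.0027,0,0,0, 0.02,0.0055,0,0,0, 0.03,0.008,0,0,0, 0.04,0.011,-0.002,0,0,0.05,0.0135,-0.004,0,0]';python3 snap.py s7
```

```text
t: 6.82
eef_pos: [0.619, -0.0344, 0.1631]
ee_rot: [2.951, 1.553, -3.062]
wrist_force: [-0.9, 0.1, -0.1]
width: -0.0002
[ 1.88483004 -0.38289654  0.2083997 ] [ 0.62044757 -0.033828    0.16300381]
```

View pics/s7.png

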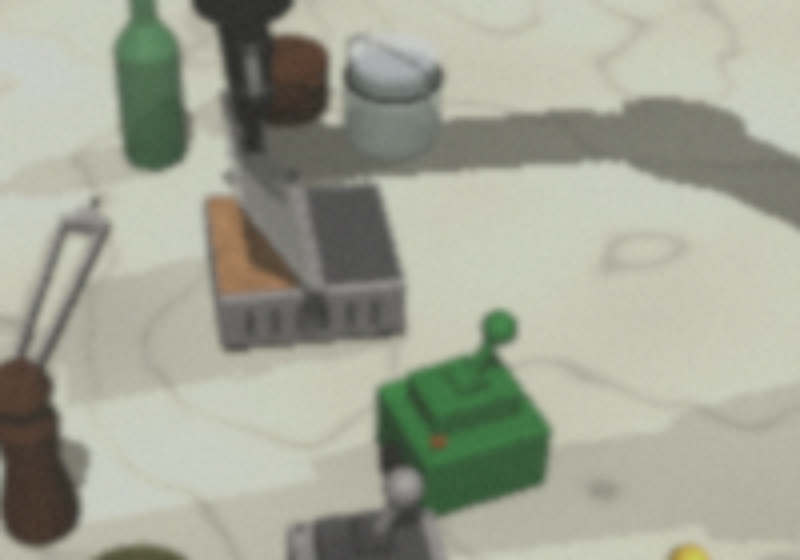

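```bash
python3 -m crank '[-0.015,0.005,0.04,0,0, -0.03,0.03,0.08,0,0, -0.06,0.08,0.08,0,0, -0.09,0.13,0.08,0,0, -0.12,0.18,0.08,0,0]'; python3 -m crank '[-0.025,0.04,0,0,0, -0.05,0.08,0,0,0, -0.078,0.122,0,0,0, -0.078,0.122,0,0,0,-0.078,0.122,0,0,0]'
python3 - <<'E'
from plant import *
from h import *
import cv2
s=arm.sense();print(s['eef_pos'],R.from_euler('xyz',s['ee_rot']).as_matrix()[:,1],s['t'])
a=read_camera('side')[165:305,220:360]
print(camera_model('wrist')['xyz'])
cv2.imwrite("pics/s8.png",cv2.cvtColor(cv2.resize(a,None,fx=4,fy=4),cv2.COLOR_RGB2BGR))
w=read_camera('wrist');cv2.imwrite("pics/w8.png",cv2.cvtColor(w,cv2.COLOR_RGB2BGR))
E
```

```text
t: 7.5
eef_pos: [0.5002, 0.1481, 0.2437]
ee_rot: [2.858, 1.557, 3.129]
wrist_force: [0.3, 1.5, -0.2]
width: 0.0001
t: 8.12
eef_pos: [0.4229, 0.2701, 0.2441]
ee_rot: [2.818, 1.559, 3.089]
wrist_force: [0.1, -0.4, 0.4]
width: 0.0
[0.42285374 0.27007251 0.24409285] [-0.26717702  0.96363971  0.00386755] 8.125
[0.35778373 0.25103498 0.37660363]
```

View pics/s8.png

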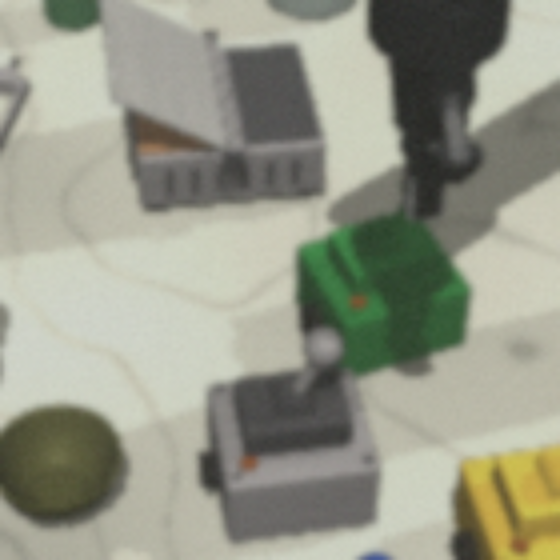

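View pics/w8.png

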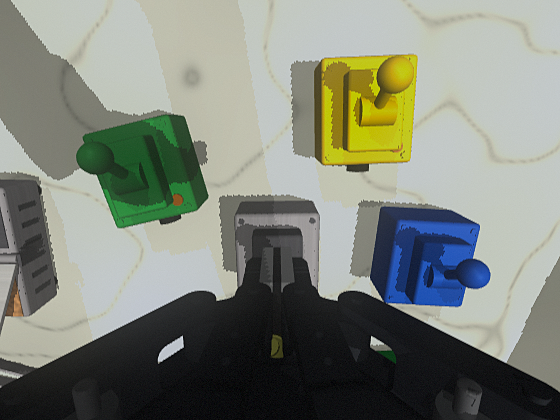

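```bash
python3 -m crank '[0,0,-0.03,0,0, 0,0,-0.06,0,0, 0,0,-0.09,0,0, 0,0,-0.121,0,0, 0,0,-0.121,0,0]'; python3 -m crank '[0,0,0,0,0, 0,0,0,0,0, 0,0,0,0,0, 0,0,0,0,0,0,0,0,0,0]';python3 -m crank '[0,0,0,0,0, 0,0,0,0,0, 0,0,0,0,0, 0,0,0,0,0,0,0,0,0,0]'
python3 - <<'E'
from plant import *
from h import *
import cv2
s=arm.sense();print(s['eef_pos'])
a=read_camera('side')[165:305,220:360]
cv2.imwrite("pics/s9.png",cv2.cvtColor(cv2.resize(a,None,fx=4,fy=4),cv2.COLOR_RGB2BGR))
w=read_camera('wrist');cv2.imwrite("pics/w9.png",cv2.cvtColor(w,cv2.COLOR_RGB2BGR))
E
```

```text
t: 8.85
eef_pos: [0.4228, 0.2671, 0.1212]
ee_rot: [3.055, 1.554, -2.962]
wrist_force: [1.1, -0.0, 1.0]
width: 0.0001
t: 9.48
eef_pos: [0.4228, 0.2672, 0.1214]
ee_rot: [3.043, 1.555, -2.974]
wrist_force: [-0.5, -0.9, -0.4]
width: 0.0003
t: 10.1
eef_pos: [0.4228, 0.2672, 0.1213]
ee_rot: [3.044, 1.555, -2.973]
wrist_force: [0.1, -0.4, -0.3]
width: -0.0003
[0.42278808 0.26717539 0.12133869]
```

View pics/s9.png

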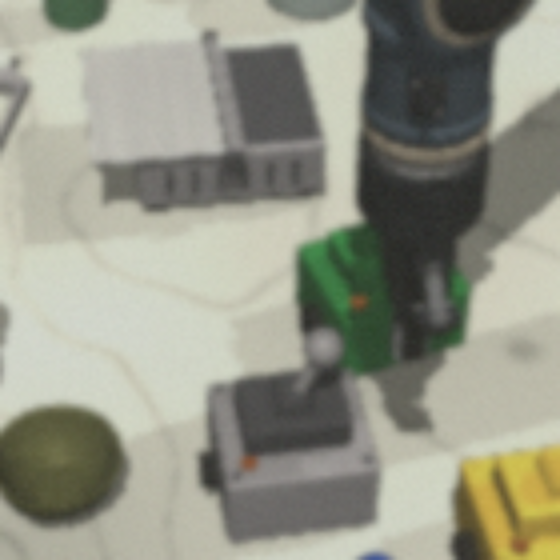

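View pics/w9.png

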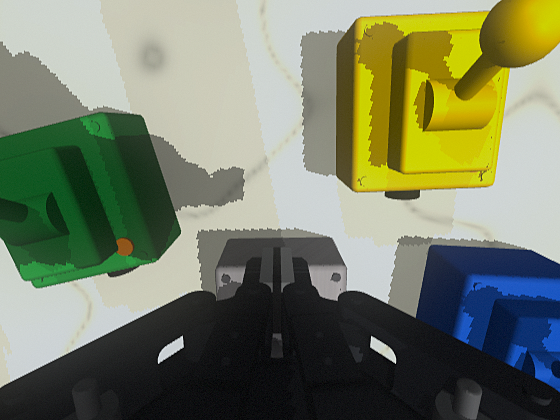

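Run:
```python
from h import *
a=ray('wrist',217,238,.06);b=ray('wrist',346,238,.06);print(a,b,(a+b)/2,np.arctan2(-(b-a)[0],(b-a)[1]))
m=(a+b)/2; th=.285; print(m+np.array([np.cos(th),np.sin(th),0])*.026, m+np.array([np.cos(th),np.sin(th),0])*.05)
```

```text
[0.43725932 0.23143417 0.06      ] [0.4152787  0.31225897 0.06      ] [0.42626901 0.27184657 0.06      ] 0.2655321260977011
[0.45122021 0.27915666 0.06      ] [0.47425209 0.28590444 0.06      ]
```

```bash
python3 -m crank '[0.013,0.006,0.001,0,0, 0.024,0.01,0.002,0,0, 0.024,0.01,0.002,0,0]'; python3 -m crank '[0.005,0.0015,0,0,0, 0.01,0.003,0,0,0, 0.015,0.0045,0,0,0, 0.02,0.006,0,0,0, 0.025,0.0075,0,0,0]'
```

```text
t: 10.58
eef_pos: [0.4482, 0.2776, 0.1235]
ee_rot: [3.025, 1.556, -2.993]
wrist_force: [-0.7, -0.6, 0.0]
width: 0.0001
t: 11.2
eef_pos: [0.4737, 0.2853, 0.1235]
ee_rot: [3.02, 1.556, -2.998]
wrist_force: [-1.1, -0.7, 1.7]
width: -0.0001
```

```bash
python3 -m crank '[0.005,0.0015,0,0,0, 0.01,0.003,0,0,0, 0.015,0.0045,0,0,0, 0.018,0.0055,0,0,0]';  python3 -m crank '[0.002,0.0005,0,0,0, 0.004,0.001,0,0,0]'
python3 - <<'E'
from plant import *
import cv2
a=read_camera('side')[165:305,220:360]
cv2.imwrite("pics/s10.png",cv2.cvtColor(cv2.resize(a,None,fx=4,fy=4),cv2.COLOR_RGB2BGR))
E
```

```text
t: 11.7
eef_pos: [0.4917, 0.2906, 0.1231]
ee_rot: [3.048, 1.555, -2.971]
wrist_force: [-1.3, 0.1, -0.5]
width: -0.0002
t: 11.95
eef_pos: [0.4941, 0.2913, 0.1226]
ee_rot: [3.09, 1.551, -2.928]
wrist_force: [-6.1, -2.5, 2.3]
width: -0.0
```

View pics/s10.png

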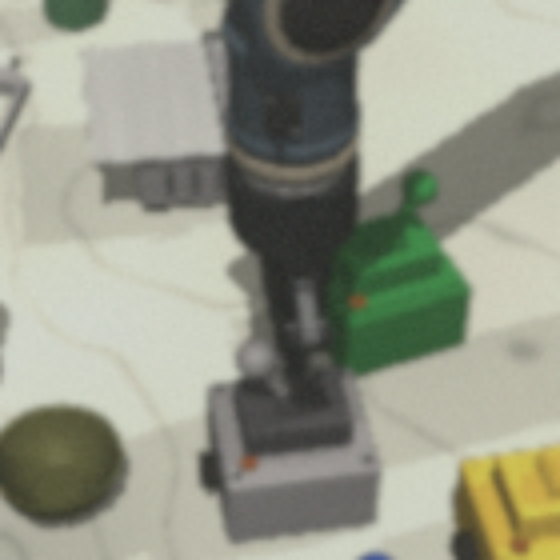

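```bash
python3 -m crank '[0.002,0.0005,0,0,0, 0.003,0.001,0,0,0]';  python3 -m crank '[-0.012,-0.0035,0,0,0, -0.025,-0.0075,0.005,0,0, -0.035,-0.01,0.05,0,0, -0.04,-0.012,0.1,0,0]';python3 -m crank '[-0.01,-0.05,0.03,0,0, -0.01,-0.1,0.03,0,0, 0,-0.15,0.03,0,0, 0,-0.2,0.03,0,0]'
python3 - <<'E'
from plant import *
from h import *
import cv2
b=read_camera('top');a=read_camera('side')
c=cv2.resize(a[165:305,220:360],None,fx=4,fy=4)
cv2.imwrite("pics/s11.png",cv2.cvtColor(c,cv2.COLOR_RGB2BGR))
cv2.imwrite("pics/t11.png",cv2.cvtColor(b,cv2.COLOR_RGB2BGR))
E
```

```text
t: 12.25
eef_pos: [0.4943, 0.2914, 0.1225]
ee_rot: [-3.135, 1.544, -2.869]
wrist_force: [-9.7, -2.5, 7.3]
width: 0.0001
t: 12.75
eef_pos: [0.4531, 0.279, 0.2235]
ee_rot: [-3.124, 1.543, -2.858]
wrist_force: [0.8, 0.8, 0.2]
width: -0.0
t: 13.25
eef_pos: [0.4534, 0.0773, 0.2544]
ee_rot: [-3.119, 1.547, -2.853]
wrist_force: [1.0, -0.9, 0.6]
width: 0.0
```

View pics/s11.png

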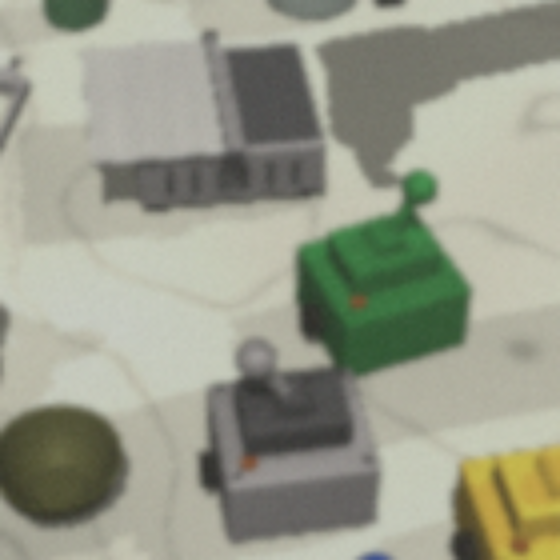

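View pics/t11.png

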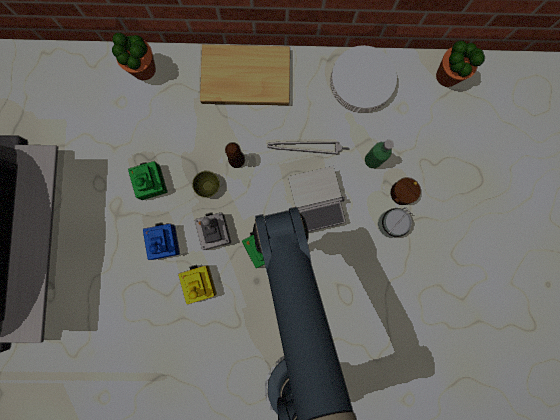

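Run:
```python
from h import *
S=lambda u,v,z:ray('side',220+(u+.5)/4-.5,165+(v+.5)/4-.5,z)
a=S(323,348,.126);b=S(257,357,.126);print(a,b,np.linalg.norm(b-a),np.arctan2(*(b-a)[1::-1]))
for p in [(84,50),(102,165)]: print(S(*p,.068))
```

```text
[0.4751967  0.28363339 0.126     ] [0.51527544 0.29602066 0.126     ] 0.041949370800405304 0.2997599049923355
[ 0.70295357 -0.08799615  0.068     ]
[0.66071538 0.05737229 0.068     ]
```

The force rose at an apparent stop, but by vision the ball moved only about 42 mm of the nominal 48. I'll check it closely with the wrist camera.

```bash
python3 -m crank '[0.03,0.05,0.02,0,0, 0.06,0.1,0.02,0,0, 0.09,0.15,0.02,0,0, 0.11,0.2,0.02,0,0,0.125,0.22,0.02,0,0]'; python3 -m crank '[0,0,0,0,0, 0,0,0,0,0]'
python3 - <<'E'
from plant import *
from h import *
import cv2
m=camera_model('wrist');print(m['xyz'])
w=read_camera('wrist')
cv2.imwrite("pics/w12.png",cv2.cvtColor(w,cv2.COLOR_RGB2BGR))
E
```

```text
t: 13.98
eef_pos: [0.5772, 0.2981, 0.2741]
ee_rot: [-3.138, 1.546, -2.876]
wrist_force: [0.3, -1.9, -0.3]
width: -0.0001
t: 14.22
eef_pos: [0.5765, 0.2979, 0.2742]
ee_rot: [-3.133, 1.545, -2.871]
wrist_force: [-0.3, 0.3, -0.0]
width: -0.0
[0.51257668 0.28096629 0.40768616]
```

View pics/w12.png

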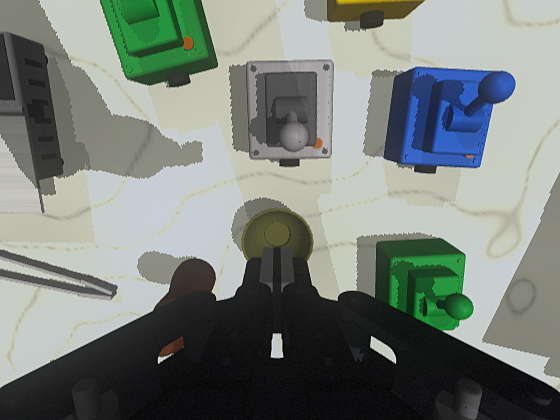

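Run:
```python
import cv2
a=cv2.imread("pics/w12.png")[50:175,235:350]
cv2.imwrite("pics/w12c.png",cv2.resize(a,None,fx=4.8,fy=4.8,interpolation=cv2.INTER_CUBIC))
```

```text
(no output)
```

View pics/w12c.png

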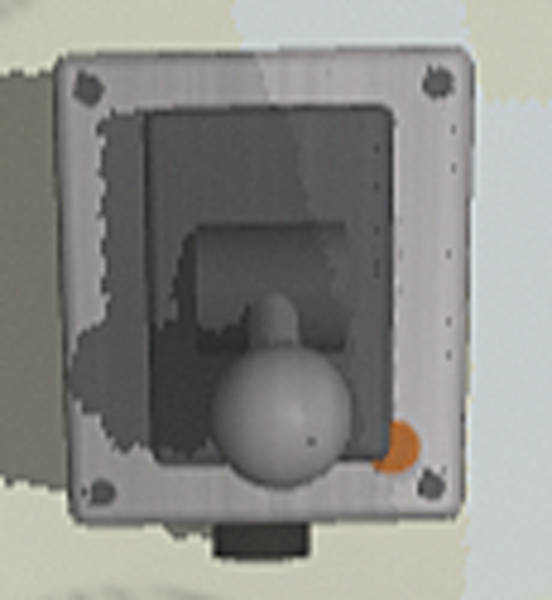

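Run:
```python
from h import *
from scipy.optimize import least_squares
m=camera_model('wrist')
px=lambda u,v:(235+(u+.5)/4.8-.5,50+(v+.5)/4.8-.5)
# corners: near(-x) at image top; image left = -y
P=[(57,55),(473,48),(463,517),(73,522)]; L=[(-.05,-.045),(-.05,.045),(.05,.045),(.05,-.045)]
def W(c,l,z): return [c[0]+np.cos(c[2])*l[0]-np.sin(c[2])*l[1], c[1]+np.sin(c[2])*l[0]+np.cos(c[2])*l[1], z]
f=lambda c:np.concatenate([np.array(proj('wrist',W(c,l,.06),m))-px(*p) for p,l in zip(P,L)])
r=least_squares(f,[.497,.289,.28]);print(r.x,r.fun.round(1))
bu=px(281,415)
for a in [.8,.85,.9,.95,1.0,1.05]:
    q=a-.5; pr=proj('wrist',W(r.x,(.05*np.sin(q),0),.082+.05*np.cos(q)),m); print(a,np.round(np.array(pr)-bu,2))
# barrel: axis z .082, radius 13
for l,z in [((-.013,0),.082),((.013,0),.082),((0,0),.095)]: print(np.array(proj('wrist',W(r.x,l,z),m)).round(1))
print(px(275,227),px(275,350))
ps=lambda u,v:np.array((220+(u+.5)/4-.5,165+(v+.5)/4-.5))
ms=camera_model('side')
for a,b in [(0,ps(323,348)),(1,ps(257,357)),(.85,ps(257,357))]:
    q=a-.5; print('side',a,np.round(np.array(proj('side',W(r.x,(.05*np.sin(q),0),.082+.05*np.cos(q)),ms))-b,2))
```

```text
[0.49401871 0.29005615 0.27768066] [-1.2 -1.   1.3 -1.   0.7  1.1 -0.8  1.4]
0.8 [  0.46 -10.63]
0.85 [ 0.42 -7.76]
0.9 [ 0.37 -4.96]
0.95 [ 0.32 -2.26]
1.0 [0.26 0.34]
1.05 [0.19 2.84]
[291.  96.]
[291.1 123.7]
[291.6 109.3]
(291.8958333333333, 96.89583333333334) (291.8958333333333, 122.52083333333334)
side 0 [1.69 0.13]
side 1 [-0.75  0.15]
side 0.85 [ 1.97 -1.03]
```

The fit with the wrist camera puts the switch at about 1.0 rad, its end stop. The cover lies flat on the rear half and the bystanders are at the same pixels as before. The arm is clear, so I'm handing in.

Run:
```python
from plant import *
s=arm.sense();print(s['t'],s['wrist_force'])
arm.hand_in()
```

```text
14.275 [-0.8330522  -0.65667189 -0.11538793]
the job is handed in; nothing more can be done
```

The job is done and handed in at 14.3 s, in the order you asked. With the gripper shut, I pushed the cover leaf up by its front edge and over the spine, and it sank flat onto the rear half on its own. Only after seeing it flat did I push the toggle on the grey steel box over to its other side.

**Forces:** contact readings stayed at roughly 12 N or below at the wrist, on the leaf and on the switch alike.

**Last checks:**
- **Cover:** the side view shows it flat, with its free edge about 105 mm beyond the spine.
- **Switch:** a first rough side-view estimate showed only 42 mm of ball travel against the nominal 48 mm. The closer wrist-camera fit puts the toggle at about 1.0 rad. The stop was also felt: force rose to about 10 N with only 0.2 mm of movement.
- **Surroundings:** the bystanders and the coloured look-alikes look unmoved; the near green box was partly hidden by the arm in the last top view. The arm was touching nothing at hand-in.

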